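Put the melting dishes away in the chest drawer

ROBOT

A 7-joint arm with a two-finger parallel gripper is mounted at the origin on a cart in front of the work surface, level with it; the furniture and walls round the work are solid. World frame = base frame: x ahead of the robot, y to its left, z up, the work surface at z = 0. Lengths are in m, angles in rad, forces in N, time in s.
With the tool pointing down it reaches from about 0.425 to 0.925 m from the base axis. Payload 6.8 kg.
Tool frame: the origin (TCP) lies between the finger pads; the fingertips stand r.tcp_to_tips ahead of it and the grasp point (between the pads) is the TCP (r.tcp_to_tips is the distance from the TCP to the fingertips, in m); z points along the fingers, y is the line along which they close (so a half turn about z gives the same grasp; the last joint's range is limited). The gripper opens to 85 mm and grips with 20 to 120 N. Pads are 22 mm wide; open, the fingers measure 114 mm over their backs; the gripper's body (76 mm by 85 mm) begins 54 mm behind the grasp point. The pads swing forward as they close: fully open they stand 13 mm farther back than shut.
Start: joints at [1.067, 0.477, 0.022, 1.555, -0.011, 1.109, -0.083], TCP at [0.26, -0.623, 0.25] pointing down, gripper open.
Joint ranges: [-2.96, 2.96], [-0.34, 2.1], [-1.41, 1.46], [0.24, 2.44], [-1.37, 4.51], [0.17, 1.92], [-2.96, 2.96]. Speed limits (rad/s): [2.39, 2.39, 3.14, 3.14, 3.14, 3.14, 3.14].

INTERFACE

Orientations are given as a rotation vector (axis times angle).
In Python, from bench import r gives the robot as it stands.
- The arm moves only by the tool servo_tool, never from a script. Its argument "commands" is a list of rows, each a list of 2 entries, a list of its own where there are three numbers: the shift along the tool's x, y, z normalised to -1 to 1, where 1 is 250 mm, then the turn, a rotation vector about the tool's x, y, z normalised to -1 to 1, where 1 is 90 degrees. In form: [[[dx, dy, dz], [ax, ay, az]], ...]. A call has 1 to 20 rows; each row is the pose to reach, as a shift and turn from the pose commanded when the call began, along the tool's axes at that moment; what a row does not reach only later rows make up. A row lasts 1/10 s, in which the tool goes at most 50 mm and 8.59 degrees, less where a joint would pass 70% of its speed; a pose out of reach is approached as far as the arm can. A call with a number of a shift or a turn outside -1 to 1 is refused whole. A call with a gripper value outside its range is refused whole. "claw" is the closure, from 0 (fully open) to 1 (shut), set as the call begins (left out, the last holds). The fingers move at their own pace and stop on an object; "squeeze" is the grip in N (left out, the last holds). Time passes only in rows, so rows that repeat a pose let the fingers close. It gives the time, the measured TCP pose, the force, the opening and the grip force at its end, in the units of the state.
- r.get_obs(): the state, without advancing time (a new reading comes with each control period).
- r.grab_frame(name): name is "scene" or "side" or "wrist"; returns (picture, depth): 384x512x3 uint8, red, green, blue; 384x512 float32, m along the optical axis (not along the pixel's ray), 0 where there is no reading.
- r.camera_model(name): a dict with "fx", "fy", "cx", "cy" (pixels), "k1" (the pictures are not rectified: a ray, as slopes to the right and down, at radius r is drawn at 1 + k1 r^2 times it, then the intrinsics apply), "extrinsics" (4x4, takes a point from camera to world coordinates); the wrist camera has in their place "hand_eye" (4x4, takes a point from camera to tool coordinates, whose origin is the TCP and whose axes are the flange's). Camera axes: x right, y down, z forward; pixel columns grow to the right and rows downward; lengths in m; the calibration is good to about 2 mm. A picture is of the moment at which its call begins: read the wrist's pose just before it. camera_model takes no time and is no camera call.
- r.hand_in(): hands the job in; it is judged then, once.
Trained networks look in the newest picture that a camera, given by its name, has taken for a name from the list of things; names that differ only in an ending like _2 or _b are one class to them, and where a whole thing is asked for, a point or a joint stands for the part that bears it (a point fixed in the world has none). Each returns a list of dicts, best first, with "confidence" (0 to 1); they miss things now and then, are a little off and sometimes report something else, mostly with a low value. They report only what shows in the picture. A call takes as long as a camera call.
- r.boxes_of(camera, target): "uv" ([column, row] in pixels, amid what is visible of it).
- r.mark_of(camera, target): "uv" ([column, row] in pixels: a listed point, or the origin of a listed thing).
The state is a dict: "clock": time; "joints": joint angles; "qvel": joint speeds; "tau": joint torques, N m; "tcp_pos": TCP position; "orientation": TCP orientation; "contact_force": force on the tool from outside, world axes, zero at the start; "moment": the same for the moment, N m; "grip_width": finger opening in m; "gripper_force": force on a finger pad.
Only numpy, scipy, OpenCV 4.12 (cv2) and the standard library are available. Lean on these libraries where they do the work, as an engineer would, in place of code of your own. Each camera call takes 0.05 s, during which the arm holds its last target. There are 200 camera calls.

TASK

Put the melting dishes away: pull the drawer of the little wooden chest right out to its stop, nest the two loose fire-clay dishes from the bench into the one that is already in the drawer, so that all three sit level in one stack, and push the drawer fully shut. Leave everything else on the bench where it is.

Things in the scene. Friction and masses are not known exactly. Their poses are not given: they have to be found in the camera images.
- chest: Fixed wooden chest, 165 mm deep (x), 180 wide, 126 high. Origin: centre of the underside; its -x is the pulling direction. Shut, the drawer front's face is 82.5 mm from the origin (its top at z 110); the drawer inside is 125 mm long, 134 wide, centred on the origin; floor at z 24, side walls to z 66. The opening is clear to z 112: only a seated stack (top at z 104) goes in.
- chest_drawer (a joint): Slide of the drawer in m: 0 shut, 0.145 pulled out to its stop (then its inside lies wholly in front of the chest).
- drawer_handle (a point): Middle of the drawer's round steel handle bar, moving with the drawer: 11 mm thick, 114 mm long, level, parallel to the drawer front and 40 mm before its face, 88 mm above the bench; posts 48 mm either side of the middle. Axes as the chest's: -x is the pulling direction.
- dish_a: Round pale fire-clay dish, 104 mm wide, 48 high, 0.12 to 0.24 kg. Its top 16 mm is a square-edged upright collar 8 mm thick (outer radius 52); below, a hollow cone, radius 41 to 27 mm. Origin: centre of the underside; yaw means nothing. Seated in another it stands 16 mm higher, with 2 mm of play. One of the two loose dishes on the bench.
- dish_b: Round pale fire-clay dish, 104 mm wide, 48 high, 0.12 to 0.24 kg. Its top 16 mm is a square-edged upright collar 8 mm thick (outer radius 52); below, a hollow cone, radius 41 to 27 mm. Origin: centre of the underside; yaw means nothing. Seated in another it stands 16 mm higher, with 2 mm of play. The other loose dish on the bench, the same as dish_a.
- dish_c: Round pale fire-clay dish, 104 mm wide, 48 high, 0.12 to 0.24 kg. Its top 16 mm is a square-edged upright collar 8 mm thick (outer radius 52); below, a hollow cone, radius 41 to 27 mm. Origin: centre of the underside; yaw means nothing. Seated in another it stands 16 mm higher, with 2 mm of play. The same again; it stands loose in the drawer and stays there as the bottom of the stack.
- gas_torch: Bystander: small hand torch on its cylinder, 129 x 62 mm, 190 mm high. Origin: centre of its underside.
- beaker: Bystander: grey steel beaker, 90 mm across, 94 mm high. Origin: centre of its underside.
- matchbox: Bystander: matchbox, 36 x 55 x 15 mm. Origin: centre of its underside.
- flux_brush: Bystander: thin red brush, 152 mm long, 10 mm thick. Origin: centre of its underside.
- findings_tin: Bystander: flat red tin, 89 x 121 x 35 mm. Origin: centre of its underside.
- charcoal_block: Bystander: black charcoal block, 52 x 77 x 26 mm. Origin: centre of its underside.

How it is judged:
By the outcome, as a careful person would: the job done as asked, in the order asked, and still so for the second after the job is handed in, with the robot touching nothing.
It also fails if it takes over 72 s, if anything falls off the work surface, if the arm or the gripper's body presses on something with over 40 N, if the wrist force passes 120 N, or if a joint passes its speed limit or range.

## Working session

There is one attempt and no reset: what is moved stays moved. The work goes in short steps, Python scripts to look and compute and a tool call to move; the robot and the scene stay as the last step left them, time stands still between calls to the robot, and variables do not carry over. Pictures are saved under pics/ and viewed, at most 10 in all, crops included, and the job is handed in when it is done.

Besides the shell and the picture viewer there is one more tool, called after "Emit:" as a command line: name --argument value ..., lists and objects as JSON in quotes. servo_tool: Moves the arm, as the interface text tells. Scaled input: -1 to 1 covers 250 mm each way for a shift and 90 degrees each way for a turn. Its arguments: {"type":"object","properties":{"commands":{"type":"array"},"claw":{"type":"number"},"squeeze":{"type":"number"}},"required":["commands"]}

```bash
ls; mkdir -p pics; cat > h.py <<'E'
import numpy as np, cv2
from scipy.spatial.transform import Rotation as R
from bench import r
def ext(cam,obs=None):
    m=r.camera_model(cam)
    if 'extrinsics' in m: return m,np.array(m['extrinsics'])
    T=np.eye(4);T[:3,:3]=R.from_rotvec(obs['orientation']).as_matrix();T[:3,3]=obs['tcp_pos']
    return m,T@np.array(m['hand_eye'])
def rays(m,u,v):
    x=(np.asarray(u,float)-m['cx'])/m['fx'];y=(np.asarray(v,float)-m['cy'])/m['fy']
    a,b=x.copy(),y.copy()
    for _ in range(15):
        s=1+m['k1']*(a*a+b*b);a,b=x/s,y/s
    return a,b
def cloud(m,T,d):
    v,u=np.mgrid[:d.shape[0],:d.shape[1]]
    a,b=rays(m,u,v)
    P=np.stack([a*d,b*d,d],-1)@T[:3,:3].T+T[:3,3]
    P[d<=0]=np.nan
    return P
def onplane(m,T,uv,z):
    a,b=rays(m,uv[0],uv[1]);dr=T[:3,:3]@np.array([a,b,1.]);return T[:3,3]+dr*(z-T[2,3])/dr[2]
def grab(cam,name=None):
    o=r.get_obs();p,d=r.grab_frame(cam);m,T=ext(cam,o)
    if name: cv2.imwrite('pics/'+name+'.png',p[:,:,::-1])
    return p,m,T,cloud(m,T,d)
E
python3 - <<'E'
from h import *
for c in ['scene','side']:
    p,m,T,P=grab(c,c)
    np.save('pics/'+c+'.npy',P)
    print(c,m['fx'],m['k1'],T.round(3).tolist())
    for t in ['chest','drawer_handle','dish_a','gas_torch','beaker','matchbox','flux_brush','findings_tin','charcoal_block']:
        for f in (r.mark_of,):
            for q in f(c,t)[:4]:
                if q['confidence']>.3:
                    z=.088 if t=='drawer_handle' else 0
                    u,v=np.round(q['uv']).astype(int)
                    print(t,np.round(q['uv']),round(q['confidence'],2),onplane(m,T,q['uv'],z).round(3), P[min(max(v,0),383),min(max(u,0),511)].round(3))
E
```

```text
pics
scene 379.1006256750252 -0.12208561741907936 [[-0.057, -0.629, 0.776, -0.316], [-0.998, 0.029, -0.05, 0.095], [0.009, -0.777, -0.629, 0.781], [0.0, 0.0, 0.0, 1.0]]
chest [335. 200.] 0.68 [ 0.578 -0.22   0.   ] [ 0.475 -0.183  0.09 ]
drawer_handle [304. 185.] 0.91 [ 0.549 -0.106  0.088] [ 0.545 -0.106  0.091]
dish_a [220. 189.] 0.78 [0.648 0.147 0.   ] [0.6   0.144 0.041]
dish_a [337. 192.] 0.6 [ 0.618 -0.236  0.   ] [ 0.484 -0.188  0.111]
dish_a [166. 222.] 0.58 [0.501 0.303 0.   ] [0.464 0.295 0.036]
gas_torch [336. 197.] 0.45 [ 0.594 -0.227 -0.   ] [ 0.475 -0.185  0.101]
beaker [247. 256.] 0.68 [0.361 0.071 0.   ] [0.332 0.071 0.033]
matchbox [195. 215.] 0.76 [0.527 0.22  0.   ] [0.516 0.218 0.012]
flux_brush [214. 234.] 0.68 [0.444 0.161 0.   ] [ 0.448  0.161 -0.002]
findings_tin [176. 189.] 0.73 [0.657 0.292 0.   ] [0.612 0.282 0.035]
charcoal_block [309. 162.] 0.55 [ 0.791 -0.173  0.   ] [ 0.641 -0.136  0.105]
side 416.5470333148962 -0.013666850668225327 [[-0.811, -0.325, 0.486, 0.031], [-0.584, 0.477, -0.657, 0.729], [-0.018, -0.817, -0.577, 0.701], [0.0, 0.0, 0.0, 1.0]]
c
[... 199 characters left out ...]
0.008]
dish_a [295. 165.] 0.68 [ 0.613 -0.246  0.   ] [ 0.535 -0.114  0.095]
dish_a [204. 226.] 0.62 [0.65  0.145 0.   ] [0.615 0.177 0.039]
dish_a [303. 165.] 0.62 [ 0.591 -0.259  0.   ] [ 0.534 -0.158  0.072]
gas_torch [371. 188.] 0.93 [ 0.362 -0.261  0.   ] [ 0.343 -0.203  0.041]
beaker [311. 251.] 0.9 [0.373 0.069 0.   ] [0.352 0.109 0.043]
matchbox [216. 258.] 0.44 [0.548 0.216 0.   ] [0.534 0.229 0.016]
matchbox [374. 186.] 0.38 [ 0.359 -0.274  0.   ] [ 0.336 -0.206  0.049]
flux_brush [262. 264.] 0.44 [0.444 0.171 0.   ] [0.442 0.174 0.004]
findings_tin [162. 260.] 0.86 [0.649 0.295 0.   ] [0.614 0.319 0.038]
charcoal_block [242. 157.] 0.88 [ 0.782 -0.189  0.   ] [ 0.743 -0.139  0.038]
```

View pics/scene.png

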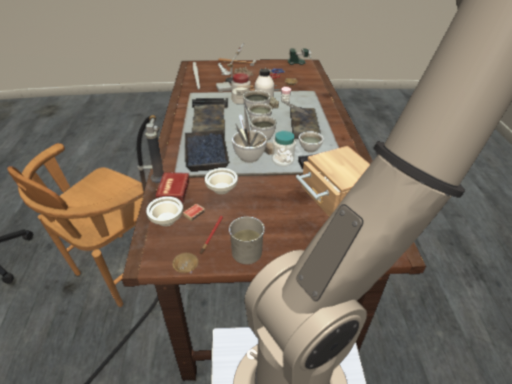

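View pics/side.png

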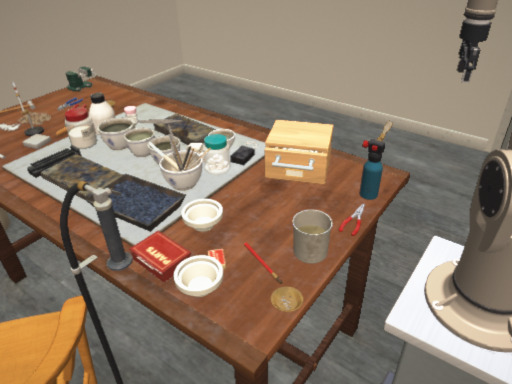

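```bash
python3 - <<'E'
from h import *
from scipy.optimize import least_squares
A=np.load('pics/scene.npy').reshape(-1,3);B=np.load('pics/side.npy').reshape(-1,3)
for n,P in (('scene',A),('side',B)):
    P=P[~np.isnan(P).any(1)]
    # chest top plane
    q=P[(abs(P[:,2]-.126)<.005)&(abs(P[:,0]-.62)<.2)&(P[:,1]<-.05)&(P[:,1]>-.4)]
    rect=cv2.minAreaRect((q[:,:2]*1000).astype(np.float32)); print(n,'chest top',len(q),rect)
    for c in ((.645,.146),(.515,.307)):
        q=P[(abs(P[:,2]-.048)<.004)&(np.hypot(P[:,0]-c[0],P[:,1]-c[1])<.075)]
        s=least_squares(lambda x:np.maximum(0,abs(np.hypot(q[:,0]-x[0],q[:,1]-x[1])-.048)-.004),c,loss='soft_l1',f_scale=.002)
        print('dish',len(q),s.x.round(4),q[:,2].mean().round(4), s.cost)
    q=P[(P[:,2]>.085)&(P[:,2]<.097)&(P[:,0]<.62)&(P[:,0]>.45)&(P[:,1]>-.3)&(P[:,1]<-.02)]
    np.save('pics/h_%s.npy'%n,q); print(len(q),cv2.minAreaRect((q[:,:2]*1000).astype(np.float32)))
E
```

```text
scene chest top 1499 ((590.705322265625, -233.05174255371094), (182.03280639648438, 153.4328155517578), 23.336151123046875)
dish 172 [0.6507 0.1421] 0.0468 1.9520800260115244e-05
dish 212 [0.5119 0.3046] 0.0465 1.527732098581381e-05
305 ((534.4854736328125, -140.43673706054688), (161.0324249267578, 67.5735855102539), 32.37923049926758)
side chest top 1572 ((671.7145385742188, -193.81008911132812), (359.8673095703125, 161.2473602294922), 24.691110610961914)
dish 344 [0.6524 0.1448] 0.0488 1.327701186063954e-05
dish 528 [0.514  0.3077] 0.0487 1.8390646651138366e-05
397 ((527.3024291992188, -169.3035888671875), (212.5774688720703, 109.60140991210938), 58.709686279296875)
```

The scene view shows loose dishes at (220,182) and (165,210), with the chest at (340,175) and its handle at (313,187), partly hidden by the arm. The side view agrees: dishes at (203,213) and (199,275), handle at (294,163), torch at (372,175), beaker at (312,236).

```bash
cat >> h.py <<'E'
def plan(x,y,z,yaw=None,o=None):
    """normalised shift/turn to TCP target, tool down, closing axis (tool y) at world angle yaw (deg, mod 180)"""
    o=o or r.get_obs();R0=R.from_rotvec(o['orientation']);M=R0.as_matrix()
    s=M.T@(np.array([x,y,z])-o['tcp_pos'])/.25
    t=np.zeros(3)
    if yaw is not None:
        best=None
        for k in (0,180):
            a=np.radians(yaw+k);Y=np.array([np.cos(a),np.sin(a),0]);Z=np.array([0,0,-1.])
            q=(R0.inv()*R.from_matrix(np.c_[np.cross(Y,Z),Y,Z])).as_rotvec()
            print('  turn option',k,(q/(np.pi/2)).round(4))
            if best is None or np.linalg.norm(q)<np.linalg.norm(best): best=q
        t=best/(np.pi/2)
    print('shift',s.round(4),'turn',t.round(4))
def st(): 
    o=r.get_obs();M=R.from_rotvec(o['orientation']).as_matrix()
    print('t',o['clock'],'tcp',np.round(o['tcp_pos'],4),'yawY',np.degrees(np.arctan2(M[1,1],M[0,1])).round(2),'z',M[:,2].round(3),'F',np.round(o['contact_force'],1),'w',o['grip_width'],'g',o['gripper_force'],'j',np.round(o['joints'],2));return o
E
python3 - <<'E'
from h import *
A=np.load('pics/scene.npy').reshape(-1,3);B=np.load('pics/side.npy').reshape(-1,3)
c0=np.array([.6,-.24])
for n,P in (('scene',A),('side',B)):
    P=P[~np.isnan(P).any(1)]; D=np.hypot(*(P[:,:2]-c0).T)
    q=P[(abs(P[:,2]-.126)<.006)&(D<.135)]
    print(n,'top',len(q),cv2.minAreaRect((q[:,:2]*1000).astype(np.float32)))
    # front-ward coordinates
    for ang in (113.3,):
        e=np.array([np.cos(np.radians(ang)),np.sin(np.radians(ang))]);l=np.array([e[1],-e[0]])
        s=(P[:,:2]-c0)@e;w=(P[:,:2]-c0)@l
        f=(P[:,2]>.02)&(P[:,2]<.105)&(abs(w)<.09)&(s>.05)&(s<.15)
        h,b=np.histogram(s[f],np.arange(.05,.155,.005));print('s',dict(zip(b.round(3),h)))
        k=(s>.104)&(s<.14)&(abs(w)<.08)&(P[:,2]>.07)&(P[:,2]<.11)
        if k.sum()>5:
            print('bar s',np.median(s[k]),'w',w[k].min(),w[k].max(),'z',P[k,2].min(),P[k,2].max(),len(s[k]),'slope',np.polyfit(w[k],s[k],1))
        k=(s>.06)&(s<.095)&(abs(w)<.08)&(P[:,2]>.03)&(P[:,2]<.1);print('face',np.median(s[k]),np.polyfit(w[k],s[k],1),w[k].min(),w[k].max())
st();print(r.tcp_to_tips)
E
```

```text
scene top 1515 ((590.4823608398438, -232.53482055664062), (182.03280639648438, 154.5587615966797), 23.336151123046875)
s {np.float64(0.05): np.int64(7), np.float64(0.055): np.int64(5), np.float64(0.06): np.int64(2), np.float64(0.065): np.int64(2), np.float64(0.07): np.int64(4), np.float64(0.075): np.int64(0), np.float64(0.08): np.int64(5), np.float64(0.085): np.int64(1), np.float64(0.09): np.int64(0), np.float64(0.095): np.int64(399), np.float64(0.1): np.int64(247), np.float64(0.105): np.int64(9), np.float64(0.11): np.int64(12), np.float64(0.115): np.int64(6), np.float64(0.12): np.int64(8), np.float64(0.125): np.int64(9), np.float64(0.13): np.int64(10), np.float64(0.135): np.int64(31), np.float64(0.14): np.int64(74), np.float64(0.145): np.int64(15)}
bar s 0.12802493417872773 w -0.060743350957685655 0.056794469166888045 z 0.0849130577085545 0.09416331231726627 86 slope [0.01277018 0.12635502]
face 0.06858298425464873 [0.36215001 0.04167084] 0.07059672705137753 0.07521154089476162
side top 1588 ((591.3673095703125, -229.74557495117188), (180.155517578125, 157.48724365234375), 22.830406
[... 347 characters left out ...]
 np.int64(822), np.float64(0.105): np.int64(48), np.float64(0.11): np.int64(7), np.float64(0.115): np.int64(5), np.float64(0.12): np.int64(6), np.float64(0.125): np.int64(7), np.float64(0.13): np.int64(5), np.float64(0.135): np.int64(12), np.float64(0.14): np.int64(79), np.float64(0.145): np.int64(75)}
bar s 0.10738693305022363 w -0.07990811923278142 0.0553418063209547 z 0.07453908010973553 0.10988892531566041 90 slope [0.11383183 0.1170999 ]
face 0.09400942121011015 [10.70396698 -0.74880379] 0.07592013318964584 0.07893345951741196
t 1.0 tcp [ 0.2603 -0.6228  0.2503] yawY -67.32 z [ 0.  0. -1.] F [ 0.4 -0.3 -0.9] w 0.08552192688967383 g 0.0 j [ 1.07  0.48  0.02  1.56 -0.01  1.11 -0.08]
0.019
```

```bash
python3 - <<'E'
from h import *
plan(.26,-.623,.33);plan(.5427,-.113,.33,113.1);plan(.5427,-.113,.20,113.1)
E
```

```text
shift [-1.300e-03  3.000e-04 -3.188e-01] turn [0. 0. 0.]
  turn option 0 [-0.     -0.      1.9953]
  turn option 180 [ 0.     -0.     -0.0047]
shift [ 1.8286 -1.4461 -0.3187] turn [ 0.     -0.     -0.0047]
  turn option 0 [-0.     -0.      1.9953]
  turn option 180 [ 0.     -0.     -0.0047]
shift [ 1.8286 -1.4461  0.2013] turn [ 0.     -0.     -0.0047]
```

Emit:
servo_tool --commands '[[[0, 0, -0.2], [0, 0, 0]], [[0.1, -0.08, -0.32], [0, 0, 0]], [[0.92, -0.72, -0.32], [0, 0, 0]], [[0.92, -0.72, -0.32], [0, 0, 0]], [[0.92, -0.72, -0.32], [0, 0, 0]], [[0.92, -0.72, -0.32], [0, 0, 0]], [[0.92, -0.72, -0.32], [0, 0, 0]], [[0.92, -0.72, -0.32], [0, 0, 0]]]' --claw 0.3

```text
clock: 1.8
tcp_pos: [0.4069, -0.3619, 0.3308]
orientation: [-3.076, -0.632, -0.004]
contact_force: [0.3, 0.4, 0.8]
grip_width: 0.0602
gripper_force: 0.0
```

Emit:
servo_tool --commands '[[[0.91, -0.73, 0], [0, 0, -0.005]], [[0.91, -0.73, 0], [0, 0, -0.005]], [[0.91, -0.73, 0], [0, 0, -0.005]], [[0.91, -0.73, 0], [0, 0, -0.005]], [[0.91, -0.73, 0], [0, 0, -0.005]], [[0.91, -0.73, 0], [0, 0, -0.005]], [[0.91, -0.73, 0.2], [0, 0, -0.005]], [[0.91, -0.73, 0.28], [0, 0, -0.005]], [[0.91, -0.73, 0.28], [0, 0, -0.005]], [[0.91, -0.73, 0.28], [0, 0, -0.005]]]'

```text
clock: 2.8
tcp_pos: [0.5429, -0.1126, 0.2609]
orientation: [3.078, 0.628, 0.0]
contact_force: [0.3, 0.6, 0.3]
grip_width: 0.0597
gripper_force: 0.0
```

```bash
python3 - <<'E'
from h import *
o=st()
p,m,T,P=grab('wrist','w1'); np.save('pics/w1.npy',P)
for q in r.mark_of('wrist','drawer_handle')[:2]: print(q,onplane(m,T,q['uv'],.088))
Q=P.reshape(-1,3);Q=Q[~np.isnan(Q).any(1)]
k=(Q[:,2]>.089)&(Q[:,2]<.099)
e=np.array([np.cos(np.radians(113.1)),np.sin(np.radians(113.1))]);l=np.array([e[1],-e[0]]);c0=np.array([.6,-.24])
s=(Q[:,:2]-c0)@e;w=(Q[:,:2]-c0)@l
k&=(s>.118)&(s<.16);print(k.sum(),np.median(s[k]),w[k].min(),w[k].max(),np.polyfit(w[k],s[k],1),Q[k,2].max())
E
```

```text
t 2.8 tcp [ 0.5429 -0.1126  0.2609] yawY -66.92 z [ 0. -0. -1.] F [0.3 0.6 0.3] w 0.05966501541209951 g 0.0 j [ 0.34  0.29 -0.3   1.82  0.1   1.05 -1.17]
{'uv': [249.6, 182.1], 'confidence': 0.57} [ 0.54396561 -0.11185191  0.088     ]
1312 0.13840380841556665 -0.20492653671473848 0.055578831102074795 [0.03026287 0.13714448] 0.09658565916868206
```

View pics/w1.png

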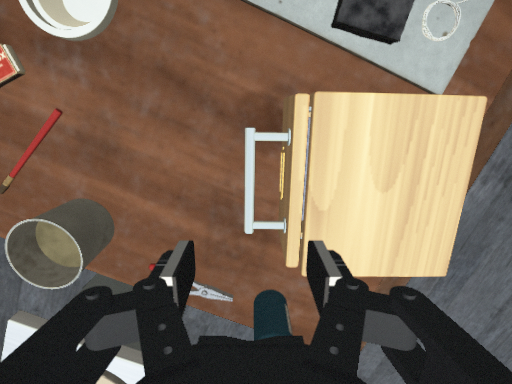

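The wrist view shows the handle bar from (250,128) to (249,234), in line with the fingers and at the position I measured. Going down on it.

Emit:
servo_tool --commands '[[[0, 0, 0.15], [0, 0, 0]], [[0, 0, 0.3], [0, 0, 0]], [[0, 0, 0.45], [0, 0, 0]], [[0, 0, 0.55], [0, 0, 0]], [[0, 0, 0.63], [0, 0, 0]], [[0, 0, 0.69], [0, 0, 0]], [[0, 0, 0.69], [0, 0, 0]]]' --claw 0.65 --squeeze 50

```text
clock: 3.6
tcp_pos: [0.5423, -0.1122, 0.0871]
orientation: [-3.078, -0.629, 0.002]
contact_force: [-0.1, 0.0, -0.3]
grip_width: 0.0297
gripper_force: 0.0
```

Emit:
servo_tool --commands '[[[0, 0, 0], [0, 0, 0]], [[0, 0, 0], [0, 0, 0]], [[0, 0, 0], [0, 0, 0]], [[0, 0, 0], [0, 0, 0]], [[0, 0, 0], [0, 0, 0]], [[0, 0, 0], [0, 0, 0]]]' --claw 1

```text
clock: 4.2
tcp_pos: [0.5436, -0.1121, 0.0891]
orientation: [3.077, 0.629, 0.003]
contact_force: [-1.6, 0.1, 6.2]
grip_width: 0.0089
gripper_force: 49.2
```

Emit:
servo_tool --commands '[[[0, -0.02, 0], [0, 0, 0]], [[0, -0.06, 0], [0, 0, 0]], [[0, -0.11, 0], [0, 0, 0]], [[0, -0.17, 0], [0, 0, 0]], [[0, -0.23, 0], [0, 0, 0]], [[0, -0.29, 0], [0, 0, 0]], [[0, -0.35, 0], [0, 0, 0]], [[0, -0.41, 0], [0, 0, 0]], [[0, -0.46, 0], [0, 0, 0]], [[0, -0.5, 0], [0, 0, 0]], [[0, -0.53, 0], [0, 0, 0]], [[0, -0.55, 0], [0, 0, 0]], [[0, -0.565, 0], [0, 0, 0]], [[0, -0.575, 0], [0, 0, 0]], [[0, -0.58, 0], [0, 0, 0]], [[0, -0.58, 0], [0, 0, 0]]]'

```text
clock: 5.8
tcp_pos: [0.4889, 0.0209, 0.0891]
orientation: [3.077, 0.628, 0.01]
contact_force: [8.0, -3.6, 2.6]
grip_width: 0.0094
gripper_force: 49.2
```

Emit:
servo_tool --commands '[[[0, -0.008, 0], [0, 0, 0]], [[0, -0.016, 0], [0, 0, 0]], [[0, -0.016, 0], [0, 0, 0]], [[0, -0.016, 0], [0, 0, 0]]]'

```text
clock: 6.2
tcp_pos: [0.4888, 0.0211, 0.0891]
orientation: [3.074, 0.623, 0.013]
contact_force: [13.4, -13.2, -1.2]
grip_width: 0.0088
gripper_force: 48.9
```

Emit:
servo_tool --commands '[[[0, 0.01, 0], [0, 0, 0]], [[0, 0.012, 0], [0, 0, 0]], [[0, 0.012, 0], [0, 0, 0]]]' --claw 0.65

```text
clock: 6.5
tcp_pos: [0.4841, 0.0229, 0.0874]
orientation: [-3.077, -0.631, 0.003]
contact_force: [-0.1, 0.4, -0.7]
grip_width: 0.0297
gripper_force: 0.0
```

Emit:
servo_tool --commands '[[[0, 0, -0.1], [0, 0, 0]], [[0, 0, -0.3], [0, 0, 0]], [[0, 0, -0.5], [0, 0, 0]], [[0, 0, -0.7], [0, 0, 0]], [[0, 0.1, -0.8], [0, 0, 0]], [[0, 0.2, -0.8], [0, 0, 0]], [[0, 0.2, -0.8], [0, 0, 0]], [[0, 0.2, -0.8], [0, 0, 0]]]'

```text
clock: 7.3
tcp_pos: [0.5041, -0.0232, 0.2871]
orientation: [-3.077, -0.629, 0.003]
contact_force: [0.3, -0.4, -0.4]
grip_width: 0.0296
gripper_force: 0.0
```

```bash
cat >> h.py <<'E'
from scipy.optimize import least_squares
def rim(P,c,z,dz=.004):
    Q=P.reshape(-1,3);Q=Q[~np.isnan(Q).any(1)]
    q=Q[(abs(Q[:,2]-z)<dz)&(np.hypot(Q[:,0]-c[0],Q[:,1]-c[1])<.07)]
    if len(q)<20: print('few',len(q));return None
    f=lambda x:np.maximum(0,abs(np.hypot(q[:,0]-x[0],q[:,1]-x[1])-.048)-.0038)
    s=least_squares(f,c,loss='soft_l1',f_scale=.002)
    print('rim',len(q),s.x.round(4),'z',np.median(q[:,2]).round(4),'bad',(f(s.x)>.003).mean().round(2));return s.x
E
python3 - <<'E'
from h import *
o=st()
e=np.array([np.cos(np.radians(113.1)),np.sin(np.radians(113.1))])
for cam in ('wrist','scene','side'):
    p,m,T,P=grab(cam,'open_'+cam); np.save('pics/open_'+cam+'.npy',P)
    c=np.array([.544,-.112])-e*(.1225-.145); rim(P,c,.072)
    rim(P,(.652,.144),.048);rim(P,(.513,.306),.048)
    print([ (np.round(q['uv']),round(q['confidence'],2)) for q in r.boxes_of(cam,'dish_c')[:4]])
E
```

```text
t 7.3 tcp [ 0.5041 -0.0232  0.2871] yawY -66.88 z [-0.002  0.    -1.   ] F [ 0.3 -0.4 -0.4] w 0.02963120146427254 g 0.0 j [ 0.2   0.18 -0.31  1.89  0.06  1.08 -1.3 ]
rim 1684 [ 0.5328 -0.0923] z 0.0714 bad 0.0
rim 956 [0.6534 0.1426] z 0.0474 bad 0.0
rim 957 [0.5147 0.3059] z 0.0473 bad 0.0
[(array([314., 171.]), 0.82), (array([17., 56.]), 0.7), (array([166.,  15.]), 0.68)]
rim 73 [ 0.531  -0.0936] z 0.0715 bad 0.03
rim 179 [0.6503 0.1423] z 0.0469 bad 0.02
rim 207 [0.5118 0.3044] z 0.0466 bad 0.0
[(array([220., 182.]), 0.9), (array([292., 190.]), 0.84), (array([162., 209.]), 0.81)]
rim 150 [ 0.5325 -0.0916] z 0.0726 bad 0.09
rim 338 [0.6525 0.1451] z 0.0492 bad 0.01
rim 533 [0.5139 0.308 ] z 0.0493 bad 0.0
[(array([196., 275.]), 0.71), (array([203., 216.]), 0.71), (array([290., 172.]), 0.69)]
```

View pics/open_wrist.png

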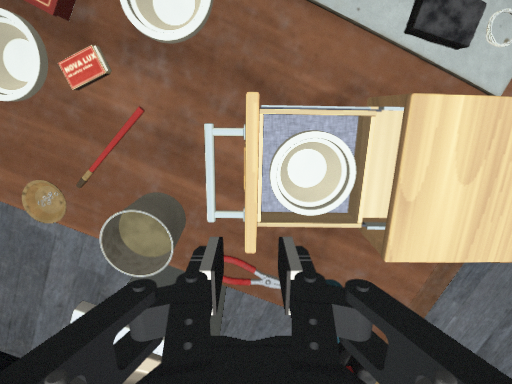

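```bash
python3 - <<'E'
from h import *
l=np.array([np.cos(np.radians(23.1)),np.sin(np.radians(23.1))])
g=np.array([.6525,.1435])-.048*l; print(g)
plan(*g,.14,23.1)
E
```

```text
[0.60834857 0.12466782]
  turn option 0 [-6.000e-04  1.000e-04 -9.988e-01]
  turn option 180 [1.0000e-04 6.0000e-04 1.0012e+00]
shift [ 0.6146 -0.3785  0.5895] turn [-6.000e-04  1.000e-04 -9.988e-01]
```

Emit:
servo_tool --commands '[[[0.1, -0.06, 0], [0, 0, -0.09]], [[0.2, -0.12, 0], [0, 0, -0.18]], [[0.3, -0.18, 0], [0, 0, -0.27]], [[0.4, -0.25, 0.05], [0, 0, -0.36]], [[0.5, -0.31, 0.15], [0, 0, -0.45]], [[0.6, -0.37, 0.25], [0, 0, -0.54]], [[0.615, -0.3785, 0.35], [0, 0, -0.63]], [[0.615, -0.3785, 0.45], [0, 0, -0.72]], [[0.615, -0.3785, 0.55], [0, 0, -0.81]], [[0.615, -0.3785, 0.59], [0, 0, -0.9]], [[0.615, -0.3785, 0.59], [0, 0, -0.999]], [[0.615, -0.3785, 0.59], [0, 0, -0.999]], [[0.615, -0.3785, 0.59], [0, 0, -0.999]]]'

```text
clock: 8.9
tcp_pos: [0.6092, 0.124, 0.1403]
orientation: [-1.738, -2.617, -0.001]
contact_force: [0.2, 0.2, -0.5]
grip_width: 0.0302
gripper_force: 0.0
```

```bash
python3 - <<'E'
from h import *
o=st()
p,m,T,P=grab('wrist','wa'); c=rim(P,(.6525,.1435),.048)
if c is not None:
    l=np.array([np.cos(np.radians(23.1)),np.sin(np.radians(23.1))])
    c=.6*c+.4*np.array([.6515,.1437]); plan(*(c-.048*l),.056,23.1,o)
E
```

```text
t 8.9 tcp [0.6092 0.124  0.1403] yawY 22.83 z [-0.  0. -1.] F [ 0.2  0.2 -0.5] w 0.03022141174382345 g 0.0 j [ 0.13  0.58 -0.6   1.75  0.39  0.93 -0.23]
rim 3519 [0.6531 0.1432] z 0.0474 bad 0.0
  turn option 0 [ 0.0001 -0.0003 -0.003 ]
  turn option 180 [-5.000e-04 -1.000e-04  1.997e+00]
shift [ 0.0033 -0.0024  0.3374] turn [ 0.0001 -0.0003 -0.003 ]
```

Emit:
servo_tool --commands '[[[0, 0, 0.1], [0, 0, 0]], [[0, 0, 0.2], [0, 0, 0]], [[0, 0, 0.27], [0, 0, 0]], [[0, 0, 0.32], [0, 0, 0]], [[0, 0, 0.337], [0, 0, 0]], [[0, 0, 0.337], [0, 0, 0]]]' --squeeze 50

```text
clock: 9.55
tcp_pos: [0.6092, 0.1239, 0.0559]
orientation: [-1.733, -2.62, 0.0]
contact_force: [-0.1, 0.2, 0.7]
grip_width: 0.0294
gripper_force: 0.0
```

Emit:
servo_tool --commands '[[[0, 0, 0], [0, 0, 0]], [[0, 0, 0], [0, 0, 0]], [[0, 0, 0], [0, 0, 0]], [[0, 0, 0], [0, 0, 0]], [[0, 0, 0], [0, 0, 0]], [[0, 0, 0], [0, 0, 0]]]' --claw 1

```text
clock: 10.15
tcp_pos: [0.6095, 0.1238, 0.0568]
orientation: [1.733, 2.62, 0.001]
contact_force: [-2.1, -1.4, 6.5]
grip_width: 0.0067
gripper_force: 47.6
```

Emit:
servo_tool --commands '[[[0, 0, -0.03], [0, 0, 0]], [[0, 0, -0.08], [0, 0, 0]], [[0, 0, -0.14], [0, 0, 0]], [[0, 0, -0.22], [0, 0, 0]], [[0, 0, -0.32], [0, 0, 0]], [[0, 0, -0.42], [0, 0, 0]], [[0, 0, -0.48], [0, 0, 0]], [[0, 0, -0.5], [0, 0, 0]], [[0, 0, -0.5], [0, 0, 0]]]'

```text
clock: 11.05
tcp_pos: [0.6093, 0.1237, 0.1817]
orientation: [1.733, 2.619, 0.001]
contact_force: [-0.4, -0.6, -1.7]
grip_width: 0.0068
gripper_force: 47.1
```

```bash
cat >> h.py <<'E'
def held(cam,name=None):
    o=st();p,m,T,P=grab(cam,name)
    M=R.from_rotvec(o['orientation']).as_matrix();L=(P.reshape(-1,3)-o['tcp_pos'])@M
    L=L[~np.isnan(L).any(1)]
    # rim plane near tool z ~ +-.02, within ring around (0,.048)
    for sgn in (1,-1):
        c=np.array([0,.048*sgn]);q=L[(np.hypot(L[:,0],L[:,1]-c[1])<.056)&(np.hypot(L[:,0],L[:,1]-c[1])>.042)&(abs(L[:,2]-.008)<.025)&(abs(L[:,1])>.025)]
        if len(q)<50: continue
        lo=np.median(q[:,2]);q=q[abs(q[:,2]-lo)<.008]
        a=np.linalg.lstsq(np.c_[q[:,:2],np.ones(len(q))],q[:,2],rcond=None)[0]
        f=lambda x:np.maximum(0,abs(np.hypot(q[:,0]-x[0],q[:,1]-x[1])-.048)-.0038)
        s=least_squares(f,c,loss='soft_l1',f_scale=.002).x
        print('held',cam,sgn,len(q),'centre(tool)',s.round(4),'z at centre',(a[:2]@s+a[2]).round(4),'tilt deg x,y',np.degrees(a[:2]).round(2))
E
python3 - <<'E'
from h import *
held('wrist','held_a'); held('side')
E
```

```text
t 11.05 tcp [0.6093 0.1237 0.1817] yawY 23.03 z [ 0.001 -0.    -1.   ] F [-0.4 -0.6 -1.7] w 0.006813420357021401 g 47.08602527476614 j [ 0.15  0.53 -0.62  1.72  0.36  1.   -0.19]
held wrist 1 5354 centre(tool) [0.0004 0.0475] z at centre 0.0119 tilt deg x,y [-1.34  0.31]
t 11.1 tcp [0.6088 0.1234 0.1806] yawY 23.03 z [-0.001 -0.    -1.   ] F [-0.4 -0.2 -2.9] w 0.006752108556755286 g 47.08651439155801 j [ 0.15  0.53 -0.62  1.72  0.36  1.   -0.19]
held side 1 327 centre(tool) [0.0022 0.0475] z at centre 0.0127 tilt deg x,y [-0.95 -1.97]
```

View pics/held_a.png

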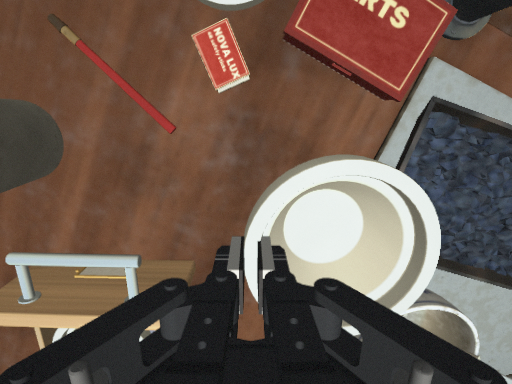

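```bash
python3 - <<'E'
from h import *
plan(.4889,-.111,.21,23.1)
E
```

```text
turn option 0 [-0.0011 -0.0001 -0.0008]
  turn option 180 [-1.0000e-04  1.8000e-03  1.9992e+00]
shift [-0.6753 -0.8071 -0.1186] turn [-0.0011 -0.0001 -0.0008]
```

Emit:
servo_tool --commands '[[[-0.03, -0.03, -0.06], [0, 0, 0]], [[-0.1, -0.12, -0.119], [0, 0, 0]], [[-0.19, -0.23, -0.119], [0, 0, 0]], [[-0.29, -0.35, -0.119], [0, 0, 0]], [[-0.39, -0.47, -0.119], [0, 0, 0]], [[-0.49, -0.59, -0.119], [0, 0, 0]], [[-0.57, -0.69, -0.119], [0, 0, 0]], [[-0.63, -0.76, -0.119], [0, 0, 0]], [[-0.66, -0.795, -0.119], [0, 0, 0]], [[-0.6755, -0.807, -0.119], [0, 0, 0]], [[-0.6755, -0.807, -0.119], [0, 0, 0]]]'

```text
clock: 12.25
tcp_pos: [0.4898, -0.1106, 0.211]
orientation: [1.733, 2.62, 0.001]
contact_force: [-0.5, -0.3, -2.6]
grip_width: 0.0068
gripper_force: 47.3
```

```bash
python3 - <<'E'
from h import *
held('wrist','over_c'); p,m,T,P=grab('wrist')
rim(P,(.5328,-.0923),.072)
plan(.4889,-.111,.10,23.1)
E
```

```text
t 12.25 tcp [ 0.4898 -0.1106  0.211 ] yawY 23.02 z [ 0.  0. -1.] F [-0.5 -0.3 -2.6] w 0.006822669019381383 g 47.27313734998461 j [ 0.63  0.3  -0.62  1.97  0.22  0.94  0.3 ]
held wrist 1 5354 centre(tool) [0.0005 0.0475] z at centre 0.012 tilt deg x,y [-1.39  0.35]
rim 1226 [ 0.5331 -0.0926] z 0.0714 bad 0.0
  turn option 0 [ 0.0006 -0.0003  0.0004]
  turn option 180 [ 4.0000e-04  9.0000e-04 -1.9996e+00]
shift [-0.0041 -0.0079  0.444 ] turn [ 0.0006 -0.0003  0.0004]
```

Emit:
servo_tool --commands '[[[0, -0.002, 0.08], [0, 0, 0]], [[0, -0.002, 0.16], [0, 0, 0]], [[0, -0.002, 0.23], [0, 0, 0]], [[0, -0.002, 0.29], [0, 0, 0]], [[0, -0.002, 0.34], [0, 0, 0]], [[0, -0.002, 0.38], [0, 0, 0]], [[0, -0.002, 0.41], [0, 0, 0]], [[0, -0.002, 0.43], [0, 0, 0]], [[0, -0.002, 0.44], [0, 0, 0]], [[0, -0.002, 0.44], [0, 0, 0]]]'

```text
clock: 13.35
tcp_pos: [0.4892, -0.1108, 0.1008]
orientation: [1.733, 2.62, 0.0]
contact_force: [-0.2, -0.2, -2.4]
grip_width: 0.0072
gripper_force: 47.3
```

No contact yet, so I'll creep down in small steps.

Emit:
servo_tool --commands '[[[0, 0, 0.005], [0, 0, 0]], [[0, 0, 0.01], [0, 0, 0]], [[0, 0, 0.01], [0, 0, 0]]]'

```text
clock: 13.65
tcp_pos: [0.4892, -0.1109, 0.0984]
orientation: [1.733, 2.62, 0.0]
contact_force: [0.1, 0.5, -2.5]
grip_width: 0.0066
gripper_force: 47.3
```

Emit:
servo_tool --commands '[[[0, 0, 0.004], [0, 0, 0]], [[0, 0, 0.006], [0, 0, 0]], [[0, 0, 0.006], [0, 0, 0]]]'

```text
clock: 13.95
tcp_pos: [0.4892, -0.1109, 0.0971]
orientation: [1.733, 2.62, -0.0]
contact_force: [-1.0, -0.2, 3.2]
grip_width: 0.0067
gripper_force: 47.6
```

Emit:
servo_tool --commands '[[[0, 0, 0], [0, 0, 0]], [[0, 0, 0], [0, 0, 0]], [[0, 0, 0], [0, 0, 0]], [[0, 0, 0], [0, 0, 0]]]' --claw 0.65

```text
clock: 14.35
tcp_pos: [0.4892, -0.1108, 0.0968]
orientation: [1.733, 2.62, 0.0]
contact_force: [-0.3, -0.2, 1.9]
grip_width: 0.0296
gripper_force: 0.0
```

Emit:
servo_tool --commands '[[[0, 0, -0.05], [0, 0, 0]], [[0, 0, -0.2], [0, 0, 0]], [[0, 0, -0.36], [0, 0, 0]], [[0, 0, -0.5], [0, 0, 0]], [[0, 0, -0.5], [0, 0, 0]]]'

```text
clock: 14.85
tcp_pos: [0.4923, -0.1108, 0.2274]
orientation: [1.728, 2.613, 0.005]
contact_force: [0.7, 0.7, -0.2]
grip_width: 0.0295
gripper_force: 0.0
```

```bash
cat >> h.py <<'E'
def tilt(P,c,z):
    Q=P.reshape(-1,3);Q=Q[~np.isnan(Q).any(1)];rr=np.hypot(Q[:,0]-c[0],Q[:,1]-c[1])
    q=Q[(rr>.045)&(rr<.051)&(abs(Q[:,2]-z)<.009)]
    a=np.linalg.lstsq(np.c_[q[:,:2]-c,np.ones(len(q))],q[:,2],rcond=None)[0];print('plane tilt deg',np.degrees(a[:2]).round(2),'z',a[2].round(4),len(q))
E
python3 - <<'E'
from h import *
o=st();p,m,T,P=grab('wrist','nest1')
c=rim(P,(.533,-.0925),.0875,.006);tilt(P,c,.0875)
l=np.array([np.cos(np.radians(23.1)),np.sin(np.radians(23.1))])
plan(*(np.array([.5143,.3063])-.048*l),.2,23.1,o)
E
```

```text
t 14.85 tcp [ 0.4923 -0.1108  0.2274] yawY 23.04 z [ 0.009 -0.002 -1.   ] F [ 0.7  0.7 -0.2] w 0.029503083394671645 g 0.0 j [ 0.64  0.28 -0.64  1.95  0.2   0.96  0.31]
rim 2810 [ 0.5335 -0.0917] z 0.0874 bad 0.0
plane tilt deg [-0.01 -0.03] z 0.0876 1949
  turn option 0 [ 0.0049  0.0037 -0.0007]
  turn option 180 [ 0.0058 -0.0077  1.9993]
shift [1.5011 0.5413 0.1052] turn [ 0.0049  0.0037 -0.0007]
```

Emit:
servo_tool --commands '[[[0.15, 0.05, 0], [0, 0, 0]], [[0.34, 0.12, 0], [0, 0, 0]], [[0.52, 0.19, 0], [0, 0, 0]], [[0.7, 0.25, 0.05], [0, 0, 0]], [[0.88, 0.32, 0.1], [0, 0, 0]], [[0.98, 0.355, 0.1], [0, 0, 0]]]'

```text
clock: 15.5
tcp_pos: [0.4726, 0.153, 0.1951]
orientation: [-1.725, -2.622, 0.002]
contact_force: [-0.2, -0.0, 0.2]
grip_width: 0.0296
gripper_force: 0.0
```

Emit:
servo_tool --commands '[[[0.15, 0.05, 0.05], [0, 0, 0]], [[0.33, 0.12, 0.12], [0, 0, 0]], [[0.48, 0.17, 0.2], [0, 0, 0]], [[0.52, 0.185, 0.24], [0, 0, 0]], [[0.52, 0.185, 0.24], [0, 0, 0]], [[0.52, 0.185, 0.24], [0, 0, 0]], [[0.52, 0.185, 0.24], [0, 0, 0]]]'

```text
clock: 16.2
tcp_pos: [0.4674, 0.2852, 0.1371]
orientation: [1.736, 2.617, -0.001]
contact_force: [-0.6, -1.3, -0.6]
grip_width: 0.03
gripper_force: 0.0
```

```bash
python3 - <<'E'
from h import *
o=st();p,m,T,P=grab('wrist','wb'); c=rim(P,(.5143,.3063),.048)
l=np.array([np.cos(np.radians(23.1)),np.sin(np.radians(23.1))])
plan(*(c-.048*l),.0565,23.1,o)
E
```

```text
t 16.2 tcp [0.4674 0.2852 0.1371] yawY 22.89 z [ 0.001 -0.001 -1.   ] F [-0.6 -1.3 -0.6] w 0.029971201447100575 g 0.0 j [-0.11  0.5  -0.7   1.93  0.42  0.86 -0.63]
rim 3610 [0.5143 0.3066] z 0.0474 bad 0.0
  turn option 0 [ 0.0001  0.0008 -0.0023]
  turn option 180 [ 1.2000e-03 -1.0000e-04  1.9977e+00]
shift [0.0057 0.0143 0.3226] turn [ 0.0001  0.0008 -0.0023]
```

Emit:
servo_tool --commands '[[[0.006, 0.014, 0.1], [0, 0, 0]], [[0.006, 0.014, 0.19], [0, 0, 0]], [[0.006, 0.014, 0.26], [0, 0, 0]], [[0.006, 0.014, 0.305], [0, 0, 0]], [[0.006, 0.014, 0.322], [0, 0, 0]], [[0.006, 0.014, 0.322], [0, 0, 0]]]'

```text
clock: 16.85
tcp_pos: [0.4695, 0.2894, 0.0564]
orientation: [1.734, 2.619, -0.0]
contact_force: [0.1, -0.4, -0.3]
grip_width: 0.0297
gripper_force: 0.0
```

Emit:
servo_tool --commands '[[[0, 0, 0], [0, 0, 0]], [[0, 0, 0], [0, 0, 0]], [[0, 0, 0], [0, 0, 0]], [[0, 0, 0], [0, 0, 0]], [[0, 0, 0], [0, 0, 0]], [[0, 0, 0], [0, 0, 0]]]' --claw 1

```text
clock: 17.45
tcp_pos: [0.4695, 0.2901, 0.057]
orientation: [1.733, 2.62, 0.001]
contact_force: [-1.5, -1.8, 5.9]
grip_width: 0.0062
gripper_force: 52.2
```

Emit:
servo_tool --commands '[[[0, 0, -0.03], [0, 0, 0]], [[0, 0, -0.08], [0, 0, 0]], [[0, 0, -0.14], [0, 0, 0]], [[0, 0, -0.22], [0, 0, 0]], [[0, 0, -0.32], [0, 0, 0]], [[0, 0, -0.42], [0, 0, 0]], [[0, 0, -0.54], [0, 0, 0]], [[0, 0, -0.64], [0, 0, 0]], [[0, 0, -0.68], [0, 0, 0]], [[0, 0, -0.68], [0, 0, 0]]]'

```text
clock: 18.45
tcp_pos: [0.4698, 0.2903, 0.2281]
orientation: [1.732, 2.619, 0.004]
contact_force: [0.8, 0.3, -2.5]
grip_width: 0.0063
gripper_force: 51.3
```

```bash
python3 - <<'E'
from h import *
held('wrist','held_b')
plan(.4892,-.1105,.23,23.1)
E
```

```text
t 18.45 tcp [0.4698 0.2903 0.2281] yawY 23.03 z [ 0.003  0.001 -1.   ] F [ 0.8  0.3 -2.5] w 0.00626454204903996 g 51.3472097623162 j [-0.06  0.4  -0.76  1.84  0.32  1.03 -0.55]
held wrist 1 5355 centre(tool) [-0.0001  0.0475] z at centre 0.0118 tilt deg x,y [-1.28 -0.04]
  turn option 0 [ 0.0005  0.0002 -0.0008]
  turn option 180 [ 3.0000e-04 -8.0000e-04  1.9992e+00]
shift [-1.5045 -0.5527 -0.0137] turn [ 0.0005  0.0002 -0.0008]
```

Emit:
servo_tool --commands '[[[-0.05, -0.02, 0], [0, 0, 0]], [[-0.14, -0.05, 0], [0, 0, 0]], [[-0.26, -0.095, 0], [0, 0, 0]], [[-0.4, -0.15, 0], [0, 0, 0]], [[-0.55, -0.2, 0], [0, 0, 0]], [[-0.7, -0.255, 0], [0, 0, 0]], [[-0.85, -0.31, 0], [0, 0, 0]], [[-0.94, -0.345, 0], [0, 0, 0]], [[-0.98, -0.36, 0], [0, 0, 0]]]'

```text
clock: 19.4
tcp_pos: [0.481, 0.0251, 0.2248]
orientation: [-1.739, -2.614, 0.005]
contact_force: [0.3, 0.1, -1.9]
grip_width: 0.0064
gripper_force: 51.4
```

Emit:
servo_tool --commands '[[[-0.1, -0.04, 0], [0, 0, 0]], [[-0.22, -0.08, 0], [0, 0, 0]], [[-0.35, -0.13, 0], [0, 0, 0]], [[-0.45, -0.165, 0], [0, 0, 0]], [[-0.5, -0.185, 0], [0, 0, 0]], [[-0.525, -0.193, 0], [0, 0, 0]], [[-0.525, -0.193, 0], [0, 0, 0]], [[-0.525, -0.193, 0], [0, 0, 0]]]'

```text
clock: 20.2
tcp_pos: [0.4893, -0.1088, 0.2262]
orientation: [-1.73, -2.622, -0.001]
contact_force: [-0.2, 0.2, -1.6]
grip_width: 0.0062
gripper_force: 51.4
```

```bash
python3 - <<'E'
from h import *
held('wrist'); o=r.get_obs();p,m,T,P=grab('wrist')
c=rim(P,(.5333,-.092),.0876)
l=np.array([np.cos(np.radians(23.1)),np.sin(np.radians(23.1))])
plan(*(c-.0477*l),.115,23.1,o)
E
```

```text
t 20.2 tcp [ 0.4893 -0.1088  0.2262] yawY 23.16 z [-0.     0.001 -1.   ] F [-0.2  0.2 -1.6] w 0.006152167541055955 g 51.39829675666988 j [ 0.64  0.28 -0.63  1.96  0.2   0.97  0.31]
held wrist 1 5344 centre(tool) [-0.0001  0.0475] z at centre 0.0118 tilt deg x,y [-1.25  0.07]
rim 1214 [ 0.5336 -0.0918] z 0.0874 bad 0.0
  turn option 0 [ 0.0002 -0.0004  0.0009]
  turn option 180 [ 6.0000e-04  3.0000e-04 -1.9991e+00]
shift [-0.0075 -0.0014  0.4452] turn [ 0.0002 -0.0004  0.0009]
```

Emit:
servo_tool --commands '[[[-0.0075, -0.001, 0.08], [0, 0, 0]], [[-0.0075, -0.001, 0.16], [0, 0, 0]], [[-0.0075, -0.001, 0.23], [0, 0, 0]], [[-0.0075, -0.001, 0.29], [0, 0, 0]], [[-0.0075, -0.001, 0.34], [0, 0, 0]], [[-0.0075, -0.001, 0.38], [0, 0, 0]], [[-0.0075, -0.001, 0.41], [0, 0, 0]], [[-0.0075, -0.001, 0.43], [0, 0, 0]], [[-0.0075, -0.001, 0.44], [0, 0, 0]], [[-0.0075, -0.001, 0.442], [0, 0, 0]], [[-0.0075, -0.001, 0.442], [0, 0, 0]]]'

```text
clock: 21.4
tcp_pos: [0.49, -0.1124, 0.1161]
orientation: [1.733, 2.62, 0.0]
contact_force: [-1.0, 0.1, -0.8]
grip_width: 0.0062
gripper_force: 51.4
```

Emit:
servo_tool --commands '[[[0, 0, 0.004], [0, 0, 0]], [[0, 0, 0.008], [0, 0, 0]], [[0, 0, 0.008], [0, 0, 0]]]'

```text
clock: 21.7
tcp_pos: [0.4898, -0.1123, 0.1139]
orientation: [1.733, 2.62, 0.0]
contact_force: [0.0, 0.1, -1.9]
grip_width: 0.0064
gripper_force: 51.3
```

Emit:
servo_tool --commands '[[[0.005, 0, 0.003], [0, 0, 0]], [[0.005, 0, 0.005], [0, 0, 0]], [[0.005, 0, 0.005], [0, 0, 0]]]'

```text
clock: 22.0
tcp_pos: [0.4895, -0.1116, 0.1133]
orientation: [1.733, 2.619, -0.001]
contact_force: [-2.5, -1.5, 6.7]
grip_width: 0.0066
gripper_force: 52.3
```

Contact is at the expected height for a seated dish. Releasing and lifting away.

Emit:
servo_tool --commands '[[[0, 0, 0], [0, 0, 0]], [[0, 0, 0], [0, 0, 0]], [[0, 0, 0], [0, 0, 0]], [[0, 0, 0], [0, 0, 0]]]' --claw 0.65

```text
clock: 22.4
tcp_pos: [0.4893, -0.1111, 0.1125]
orientation: [-1.733, -2.62, -0.0]
contact_force: [-0.7, 1.3, 0.0]
grip_width: 0.0296
gripper_force: 0.0
```

Emit:
servo_tool --commands '[[[0, 0, -0.05], [0, 0, 0]], [[0, 0, -0.2], [0, 0, 0]], [[0, 0, -0.36], [0, 0, 0]], [[0, 0, -0.5], [0, 0, 0]], [[0, 0, -0.5], [0, 0, 0]], [[0, 0, -0.5], [0, 0, 0]]]'

```text
clock: 23.0
tcp_pos: [0.4896, -0.1113, 0.2388]
orientation: [1.732, 2.618, 0.001]
contact_force: [-1.0, 0.1, 0.1]
grip_width: 0.0297
gripper_force: 0.0
```

```bash
python3 - <<'E'
from h import *
o=st();p,m,T,P=grab('wrist','nest2')
c=rim(P,(.5333,-.092),.1035,.006);tilt(P,c,.1035)
plan(.4885,.0213,.24,113.1,o)
E
```

```text
t 23.0 tcp [ 0.4896 -0.1113  0.2388] yawY 23.03 z [ 0.002 -0.001 -1.   ] F [-1.   0.1  0.1] w 0.02966891541765083 g 0.0 j [ 0.65  0.27 -0.64  1.94  0.19  0.99  0.32]
rim 2957 [ 0.5334 -0.0914] z 0.1034 bad 0.04
plane tilt deg [-0.38  0.67] z 0.1027 2248
  turn option 0 [-1.0000e-04  1.7000e-03 -1.0008e+00]
  turn option 180 [1.700e-03 1.000e-04 9.992e-01]
shift [ 0.4899  0.2033 -0.0053] turn [1.700e-03 1.000e-04 9.992e-01]
```

View pics/nest2.png

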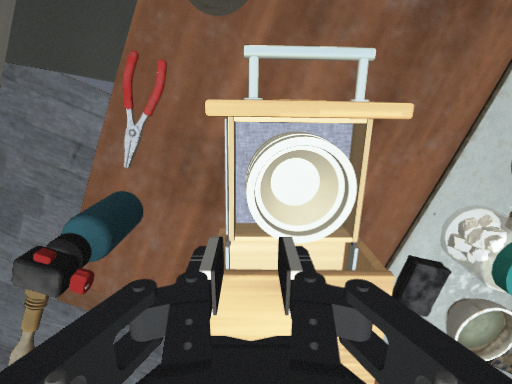

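The wrist view shows one concentric stack centred near (301,187) in the open drawer. The plane fit included some outliers, so I'll check level again robustly.

```bash
python3 - <<'E'
from h import *
p,m,T,P=grab('wrist')
Q=P.reshape(-1,3);Q=Q[~np.isnan(Q).any(1)];c=np.array([.5334,-.0914]);d=Q[:,:2]-c;rr=np.hypot(*d.T)
q=Q[(rr>.0455)&(rr<.0505)&(abs(Q[:,2]-.1035)<.02)];d=q[:,:2]-c
a=np.degrees(np.arctan2(d[:,1],d[:,0]))
for k in range(-180,180,30):
    s=(a>=k)&(a<k+30); print(k,s.sum(),np.percentile(q[s,2],[10,50,90]).round(4) if s.sum()>5 else '')
E
```

```text
-180 140 [0.1028 0.1036 0.1046]
-150 130 [0.103  0.1037 0.1044]
-120 145 [0.1002 0.1032 0.1041]
-90 180 [0.0937 0.1018 0.104 ]
-60 243 [0.093  0.102  0.1043]
-30 193 [0.0946 0.1032 0.1042]
0 142 [0.1026 0.1036 0.1044]
30 139 [0.1027 0.1036 0.1044]
60 153 [0.1026 0.1036 0.1044]
90 197 [0.0939 0.1032 0.1043]
120 228 [0.0903 0.1031 0.1041]
150 173 [0.1001 0.1033 0.1042]
```

The rim height is 103.6 mm all round, so the stack is level. Next, the handle.

Emit:
servo_tool --commands '[[[0.05, 0.02, 0], [0, 0, 0.09]], [[0.12, 0.05, 0], [0, 0, 0.18]], [[0.2, 0.08, 0], [0, 0, 0.27]], [[0.28, 0.12, 0], [0, 0, 0.36]], [[0.36, 0.15, 0], [0, 0, 0.45]], [[0.44, 0.18, 0], [0, 0, 0.54]], [[0.49, 0.203, 0], [0, 0, 0.63]], [[0.49, 0.203, 0], [0, 0, 0.72]], [[0.49, 0.203, 0], [0, 0, 0.81]], [[0.49, 0.203, 0.05], [0, 0, 0.9]], [[0.49, 0.203, 0.1], [0, 0, 0.999]], [[0.49, 0.203, 0.15], [0, 0, 0.999]], [[0.49, 0.203, 0.15], [0, 0, 0.999]], [[0.49, 0.203, 0.15], [0, 0, 0.999]]]'

```text
clock: 24.5
tcp_pos: [0.4876, 0.0215, 0.1995]
orientation: [-3.076, -0.635, 0.002]
contact_force: [-0.4, 0.1, 0.4]
grip_width: 0.0302
gripper_force: 0.0
```

```bash
python3 - <<'E'
from h import *
o=st();p,m,T,P=grab('wrist')
for q in r.mark_of('wrist','drawer_handle')[:2]: print(q,onplane(m,T,q['uv'],.088))
plan(.4875,.0213,.088,113.1,o)
E
```

```text
t 24.5 tcp [0.4876 0.0215 0.1995] yawY -66.69 z [-0.002  0.    -1.   ] F [-0.4  0.1  0.4] w 0.030152536115863743 g 0.0 j [ 0.23  0.27 -0.47  2.02  0.15  0.89 -1.48]
{'uv': [254.2, 199.6], 'confidence': 0.96} [0.49001901 0.01853307 0.088     ]
  turn option 0 [-1.4000e-03 -8.0000e-04 -1.9977e+00]
  turn option 180 [-0.0005  0.0009  0.0023]
shift [-2.000e-04  8.000e-04  4.459e-01] turn [-0.0005  0.0009  0.0023]
```

Emit:
servo_tool --commands '[[[0, 0.003, 0.12], [0, 0, 0]], [[0, 0.003, 0.24], [0, 0, 0]], [[0, 0.003, 0.34], [0, 0, 0]], [[0, 0.003, 0.41], [0, 0, 0]], [[0, 0.003, 0.446], [0, 0, 0]], [[0, 0.003, 0.446], [0, 0, 0]]]'

```text
clock: 25.2
tcp_pos: [0.4881, 0.0207, 0.0881]
orientation: [-3.077, -0.631, 0.002]
contact_force: [0.9, 0.2, 0.6]
grip_width: 0.0297
gripper_force: 0.0
```

Emit:
servo_tool --commands '[[[0, 0, 0], [0, 0, 0]], [[0, 0, 0], [0, 0, 0]], [[0, 0, 0], [0, 0, 0]], [[0, 0, 0], [0, 0, 0]], [[0, 0, 0], [0, 0, 0]]]' --claw 1

```text
clock: 25.7
tcp_pos: [0.4891, 0.0209, 0.0896]
orientation: [3.078, 0.629, 0.003]
contact_force: [-1.4, 0.7, 6.5]
grip_width: 0.0089
gripper_force: 49.2
```

Emit:
servo_tool --commands '[[[0, 0.02, 0], [0, 0, 0]], [[0, 0.05, 0], [0, 0, 0]], [[0, 0.09, 0], [0, 0, 0]], [[0, 0.13, 0], [0, 0, 0]], [[0, 0.17, 0], [0, 0, 0]], [[0, 0.21, 0], [0, 0, 0]], [[0, 0.25, 0], [0, 0, 0]], [[0, 0.29, 0], [0, 0, 0]], [[0, 0.33, 0], [0, 0, 0]], [[0, 0.37, 0], [0, 0, 0]], [[0, 0.41, 0], [0, 0, 0]], [[0, 0.45, 0], [0, 0, 0]], [[0, 0.485, 0], [0, 0, 0]], [[0, 0.515, 0], [0, 0, 0]], [[0, 0.54, 0], [0, 0, 0]], [[0, 0.555, 0], [0, 0, 0]], [[0, 0.565, 0], [0, 0, 0]], [[0, 0.57, 0], [0, 0, 0]], [[0, 0.57, 0], [0, 0, 0]]]'

```text
clock: 27.6
tcp_pos: [0.5435, -0.1114, 0.0896]
orientation: [3.077, 0.628, -0.002]
contact_force: [-5.9, -1.4, 11.0]
grip_width: 0.0092
gripper_force: 49.7
```

Emit:
servo_tool --commands '[[[0, 0.008, 0], [0, 0, 0]], [[0, 0.014, 0], [0, 0, 0]], [[0, 0.02, 0], [0, 0, 0]], [[0, 0.02, 0], [0, 0, 0]]]'

```text
clock: 28.0
tcp_pos: [0.5443, -0.1133, 0.0896]
orientation: [-3.076, -0.63, 0.006]
contact_force: [-10.1, 5.4, 16.9]
grip_width: 0.0091
gripper_force: 50.4
```

Emit:
servo_tool --commands '[[[0, 0.008, 0], [0, 0, 0]], [[0, 0.016, 0], [0, 0, 0]], [[0, 0.016, 0], [0, 0, 0]], [[0, 0.016, 0], [0, 0, 0]]]'

```text
clock: 28.4
tcp_pos: [0.5444, -0.1134, 0.0895]
orientation: [-3.071, -0.634, 0.01]
contact_force: [-15.9, 13.2, 22.4]
grip_width: 0.0091
gripper_force: 51.2
```

The drawer is at its shut stop: the force rises with no more motion. Releasing.

Emit:
servo_tool --commands '[[[0, -0.012, 0], [0, 0, 0]], [[0, -0.02, 0], [0, 0, 0]], [[0, -0.02, 0], [0, 0, 0]], [[0, -0.02, 0], [0, 0, 0]]]' --claw 0.65

```text
clock: 28.8
tcp_pos: [0.5461, -0.1144, 0.0886]
orientation: [3.078, 0.629, 0.001]
contact_force: [0.4, 1.3, 1.1]
grip_width: 0.03
gripper_force: 0.0
```

Emit:
servo_tool --commands '[[[0, 0, -0.1], [0, 0, 0]], [[0, 0, -0.25], [0, 0, 0]], [[0, 0, -0.45], [0, 0, 0]], [[0, -0.1, -0.65], [0, 0, 0]], [[0, -0.25, -0.8], [0, 0, 0]], [[0, -0.25, -0.8], [0, 0, 0]], [[0, -0.25, -0.8], [0, 0, 0]]]'

```text
clock: 29.5
tcp_pos: [0.5219, -0.0557, 0.2901]
orientation: [3.076, 0.632, 0.005]
contact_force: [-0.7, -0.8, -0.7]
grip_width: 0.0298
gripper_force: 0.0
```

```bash
python3 - <<'E'
from h import *
o=st();p,m,T,P=grab('wrist','end')
for q in r.mark_of('wrist','drawer_handle')[:2]: print(q,onplane(m,T,q['uv'],.088))
Q=P.reshape(-1,3);Q=Q[~np.isnan(Q).any(1)]
e=np.array([np.cos(np.radians(113.1)),np.sin(np.radians(113.1))]);l=np.array([e[1],-e[0]]);c0=np.array([.6,-.24])
Q1=np.load('pics/w1.npy').reshape(-1,3);Q1=Q1[~np.isnan(Q1).any(1)]
for n,A in(('before',Q1),('now',Q)):
    s=(A[:,:2]-c0)@e;w=(A[:,:2]-c0)@l;k=(abs(w)<.045)&(A[:,2]>.089)&(A[:,2]<.1)&(s>.12)&(s<.16);f=(abs(w)<.045)&(A[:,2]>.106)&(A[:,2]<.114)&(s>.06)&(s<.12)
    print(n,k.sum(),np.median(s[k]),f.sum(),np.percentile(s[f],[5,50,95]))
g,_=r.grab_frame('side');cv2.imwrite('pics/end_side.png',g[:,:,::-1])
E
```

```text
t 29.5 tcp [ 0.5219 -0.0557  0.2901] yawY -66.77 z [ 0.003 -0.001 -1.   ] F [-0.7 -0.8 -0.7] w 0.02982656311809666 g 0.0 j [ 0.4   0.23 -0.48  1.84  0.12  1.1  -1.29]
{'uv': [302.3, 176.9], 'confidence': 0.75} [ 0.54655432 -0.11140211  0.088     ]
{'uv': [404.9, 27.3], 'confidence': 0.25} [ 0.7286978 -0.1393349  0.088    ]
before 849 0.13945483908642398 1252 [0.08720882 0.09361201 0.0996117 ]
now 719 0.13824709073189978 976 [0.08604036 0.09236983 0.09753735]
```

View pics/end.png

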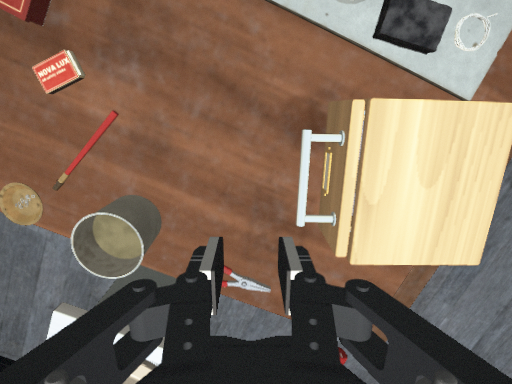

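View pics/end_side.png

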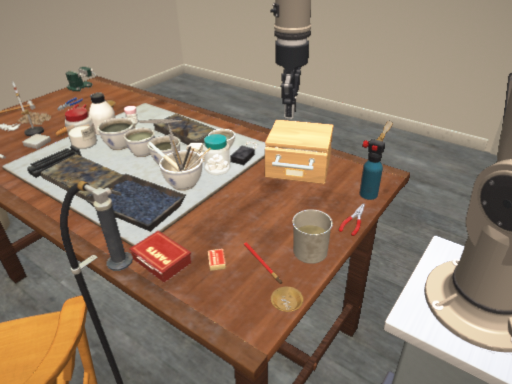

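The wrist view shows the drawer front flush, with the handle near (303,177). In the side view the chest is shut at (300,150), both loose dishes are gone from the bench, and the other items haven't moved.

```bash
python3 -c "
from bench import r
print(r.hand_in())"
```

```text
the job is handed in; nothing more can be done
None
```

The job is handed in (no verdict came back): I pulled the drawer out to its stop, nested both loose dishes level on the third and pushed the drawer fully shut, all in about 30 s with the other items left in place.

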